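Open the sanitiser bottle with the press-and-turn safety cap

ROBOT

A 6-joint arm with a two-finger parallel gripper is mounted at the origin on the work surface. World frame = base frame: x ahead of the robot, y to its left, z up, the work surface at z = 0. Lengths are in mm, angles in rad, forces in N, time in s.
With the tool pointing down it reaches from about 275 to 1000 mm from the base axis. Payload 8.4 kg.
Tool frame: the origin (TCP) lies midway between the tips of the shut fingers; the grasp point (between the pads) lies 19 mm behind it (r.grip_point_offset is the distance from the TCP to the grasp point, in mm); z points along the fingers, x is the direction in which the jaws open and shut, and the axes are right-handed (so a half turn about z gives the same grasp; the last joint's range is limited). The gripper opens to 85 mm and grips with 20 to 120 N. Pads are 22 mm wide; open, the fingers measure 114 mm over their backs; the gripper's body (76 mm by 85 mm) begins 54 mm behind the grasp point. The pads swing forward as they close: fully open they stand 13 mm farther back than shut.
Start: joints at [-1.329, 0.353, 1.633, -0, 1.155, -0.002], TCP at [150.868, -606.52, 231.281] pointing down, gripper open.
Joint ranges: [-2.63, 2.63], [-0.92, 2.1], [0.06, 2.66], [-1.3, 4.44], [0, 2.69], [-3.02, 3.02]. Speed limits (rad/s): [2.22, 2.22, 2.79, 3.14, 3.14, 3.14].

INTERFACE

Orientations are given as [roll, pitch, yaw] about the fixed x, y, z axes, in that order (R = Rz(yaw) Ry(pitch) Rx(roll)).
In Python, from rig import monitor, vision, sign_off, r gives the robot as it stands.
- The arm moves only by the shell command python3 -m inch 'ROWS' [FORCE]. ROWS is JSON, a list of rows, each an object with "dp": the shift along the tool's x, y, z in mm, a list of three; "angular": the turn, a rotation vector about the tool's x, y, z in rad, a list of three; "fingers": the closure in counts, from 0 (fully open) to 255 (shut). A call has 1 to 12 rows; each row is the pose to reach, as a shift and turn from the pose commanded when the call began, along the tool's axes at that moment; what a row does not reach only later rows make up. A row lasts 1/12 s, in which the tool goes at most 41.7 mm and 7.16 degrees, less where a joint would pass 70% of its speed; a pose out of reach is approached as far as the arm can. A call with a gripper value outside its range is refused whole. The fingers move at their own pace and stop on an object; FORCE is the grip in N (left out, the last holds). Time passes only in rows, so rows that repeat a pose let the fingers close. It gives the time, the measured TCP pose, the force and the opening at its end, in the units of the state.
- monitor.sense(): the state, without advancing time (a new reading comes with each control period).
- vision.grab_frame(name): name is "scene" or "top"; returns (picture, depth): 420x560x3 uint8, blue, green, red; 420x560 float32, mm along the optical axis (not along the pixel's ray), 0 where there is no reading.
- vision.camera_params(name): a dict with "fx", "fy", "cx", "cy" (pixels), "R" (3x3) and "t" (3): a world point X has camera coordinates R X + t. Camera axes: x right, y down, z forward; pixel columns grow to the right and rows downward; lengths in mm; the calibration is good to about 2 mm. A picture is of the moment at which its call begins. camera_params takes no time and is no camera call.
- sign_off(): hands the job in, once; it reports no verdict.
The state is a dict: "clock": time; "qpos": joint angles; "qvel": joint speeds; "joint_efforts": joint torques, N m; "eef_pos": TCP position; "tcp_rot": TCP orientation; "contact_force": force on the tool from outside, world axes, zero at the start; "wrist_torque": the same for the moment, N m; "opening": opening from 0.0 (shut) to 1.0 (fully open).
Only numpy, scipy, OpenCV 4.12 (cv2) and the standard library are available. Lean on these libraries where they do the work, as an engineer would, in place of code of your own. Each camera call takes 0.05 s, during which the arm holds its last target.

TASK

Open the bottle that has the yellow safety cap: press the cap down against its spring until it bottoms and, keeping it down, turn it anticlockwise to undo it, without forcing it (no more than 25 N on the bottle). Then lift the cap off and set it down gently, right way up, in the middle of the round blue rest, and leave everything else where it stands.

Things in the scene. Friction and masses are not known exactly. Their poses are not given: they have to be found in the camera images.
- cap_center (a point): Centre of the yellow ribbed press-and-turn safety cap: round, 56 mm across, 42 mm high, mouth down, closed top 21 mm above this point, about 45 g. x: along the black pointer line on its top; z: up out of its top. Loose once undone. 18 mm clear height below its lower edge to the bottle's wide shoulder, with only the neck (46 mm across) there.
- cap_top (a point): Middle of the cap's top face, where it is pressed. A spring resists with 5 N, plus 0.3 N per mm. It goes down 5 to 14 mm until it meets a solid floor, felt as a sudden steep rise of force; how far differs from bottle to bottle and cannot be seen. Only in the last 2 mm above that floor is the cap free to turn; turned while higher, it jams on the catch teeth.
- neck (a point): Point on the fixed bottle's axis where the cap's centre sits when locked. Held down, the cap undoes anticlockwise seen from above by about 75 degrees (66 to 84 will do; solid stop at about 85). Then it lifts straight up: out of the neck after 25 mm, clear of the valve disc in the mouth after 55 mm. Brittle plastic: at most 25 N in all between cap and bottle.
- bottle: White bottle with a blue band, under the yellow cap: 84 mm across, 121 mm to its shoulder top, cap top at 181 mm. Fixed in a steel holder (120 mm square foot) screwed to the bench: it neither turns nor tips. Origin on its axis at bench height, z up; while locked, the cap's x axis lies along the bottle's x within 3 degrees.
- rest_top (a point): Centre of the top face of the round blue cap rest, a flat disc 110 mm across and 6 mm thick with no rim, fixed to the bench; this point is 6 mm above the bench.
- other_bottle: A like bottle with a green band and a plain red cap (54 mm across, top at 179 mm), fixed in its own holder. Not to be opened. Origin on its axis at bench height.
- sprayer: Bystander: yellow trigger spray bottle, 72 mm across, 212 mm tall, loose. Origin at the centre of its underside.
- shaker: Bystander: steel sugar shaker with a black ball on top, 72 mm across, 136 mm tall, loose. Origin at the centre of its underside.
- cutter: Bystander: steel ring cutter, 60 mm across, 32 mm high, loose. Origin at the centre of its underside.
- dose_cup: Bystander: small clear plastic dosing cup, 56 mm across, 50 mm high, loose. Origin at the centre of its underside.
- spatula: Bystander: orange-handled spatula, 240 mm long, lying flat, loose. Origin at the centre of its underside.
Not all that is in view belongs to the job. Of the things like the part that bears rest_top, leave any that is turquoise; of the rest the smaller one is meant. What is shaped like the bottle but purple is not meant.

How it is judged (in metres and radians):
On the way:
1. the cap is turned at least 63 degrees anticlockwise while it is still down on the neck (angle between the x axis of cap_center and the x axis of bottle, either way round above 1.1 rad and z of cap_center in the frame of bottle below 0.164 m and horizontal distance between cap_center and bottle below 0.006 m), for 0.05 s.
At the end, for the whole second after the job is handed in: The yellow cap stands right way up (within 6 degrees) and at rest on the blue rest, its centre within 25 mm of the rest's centre, let go (horizontal distance between cap_center and rest_top below 0.025 m and z of cap_center in the frame of rest_top between 0.017 and 0.025 m and angle between cap_center's own z axis and vertical below 0.1 rad and linear speed of cap below 0.02 m/s); the robot touches nothing.
It fails at once if the cap is forced against the bottle (pressed, pulled or turned) with more than 25 N (contact force between cap and bottle above 25 N).
It fails at once if the cap is dropped: it falls faster than 0.7 m/s (about 25 mm of free fall) with no finger on it (linear speed of cap above 0.7 m/s and contact force between the fingers and cap below 0.05 N).
It fails at once if a bystander is shoved by more than 30 mm (distance of any of sprayer, shaker, cutter, dose_cup, spatula from where it was at the start of the episode above 0.03 m).
It also fails if it takes over 64 s, if anything falls off the work surface, if the arm or the gripper's body presses on something with over 40 N, if the wrist force passes 120 N, or if a joint passes its speed limit or range.

## Working session

There is one attempt and no reset: what is moved stays moved. The work goes in short steps, Python scripts to look and compute and a shell command to move; the robot and the scene stay as the last step left them, time stands still between calls to the robot, and variables do not carry over. Pictures are saved under pics/ and viewed, and the job is handed in when it is done.

```bash
ls; mkdir -p pics; cat > h.py <<'E'
import numpy as np,cv2
from rig import monitor, vision, r
def cast(cam,u,v,z):
    p=vision.camera_params(cam);R=np.array(p["R"]);t=np.array(p["t"])
    d=R.T@np.array([(u-p["cx"])/p["fx"],(v-p["cy"])/p["fy"],1]);c=-R.T@t
    return c+d*(z-c[2])/d[2]
def proj(cam,X):
    p=vision.camera_params(cam);q=np.array(p["R"])@np.array(X)+np.array(p["t"])
    return q[0]/q[2]*p["fx"]+p["cx"],q[1]/q[2]*p["fy"]+p["cy"]
def cloud(cam,D):
    p=vision.camera_params(cam);R=np.array(p["R"]);t=np.array(p["t"])
    v,u=np.mgrid[:D.shape[0],:D.shape[1]]
    P=np.stack([(u-p["cx"])/p["fx"]*D,(v-p["cy"])/p["fy"]*D,D],-1)
    return (P-t)@R
E
python3 - <<'E'
from h import *
for n in("scene","top"):
    I,D=vision.grab_frame(n); cv2.imwrite(f"pics/{n}0.png",I); np.savez(f"{n}0.npz",I=I,D=D)
    print(vision.camera_params(n))
print(monitor.sense(), r.grip_point_offset)
E
```

```text
pics
{'fx': 467.1682534003981, 'fy': 467.1682534003981, 'cx': 278.5785461100601, 'cy': 212.63196158963478, 'R': array([[ 0.86101193,  0.50825642, -0.0182723 ],
       [ 0.37496632, -0.65866444, -0.65235069],
       [-0.34359674,  0.55483022, -0.75769698]]), 't': array([-444.51066528, -126.47180991, 1511.1911398 ])}
{'fx': 378.89013976504407, 'fy': 378.89013976504407, 'cx': 277.4849400861622, 'cy': 210.9622879325912, 'R': array([[-0.00334213, -0.99961227, -0.02764309],
       [-0.99520563,  0.00602693, -0.09761884],
       [ 0.09774759,  0.02718431, -0.9948399 ]]), 't': array([   4.88650753,  553.96554996, 1051.85721157])}
{'clock': 0.1, 'qpos': array([-1.32939166e+00,  3.53584554e-01,  1.63402970e+00,  1.19001600e-05,
        1.15519233e+00, -2.40757678e-03]), 'qvel': array([-0.00148463, -0.0012787 , -0.00219335,  0.00071042,  0.00179822,
        0.00035711]), 'joint_efforts': array([-1.15104256e-03, -6.06356764e+01, -3.42821181e+01,  9.02501233e-05,
        4.12569716e-03, -3.29982288e-05]), 'eef_pos': array([ 150.77908295, -606.12027268,  230.64607845]), 'tcp_rot': array([-3.14157885e+00,  1.21389945e-03, -1.32698889e+00]), 'contact_force': array([-0.22106447,  0.12285883, -0.45648195]), 'wrist_torque': array([ 0.02631006, -0.0198684 , -0.01393927]), 'opening': 1.0000775613947044} 18.700000000000003
```

```bash
ls pics
```

```text
scene0.png
top0.png
```

View pics/scene0.png

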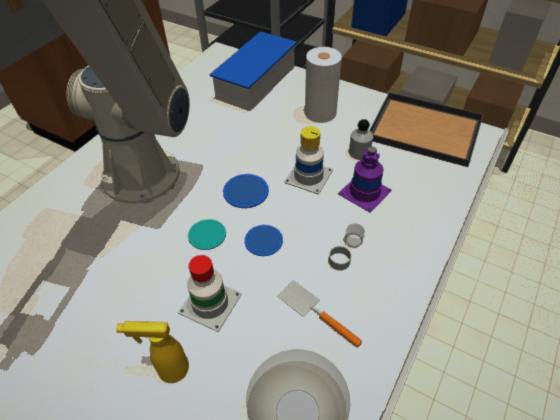

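View pics/top0.png

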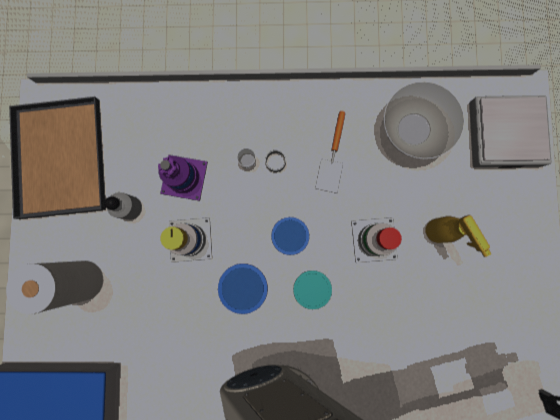

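The yellow-capped bottle is at scene (310,140) and top (172,238). There are three rest-like discs in the top view: blue (290,236), larger blue (243,289) and turquoise (312,289). The smaller blue one at (290,236) is meant. The purple bottle at (180,175) is a decoy. Next I'll measure these and confirm in a crop.

```bash
python3 - <<'E'
from h import *
for n in("top","scene"):
    f=np.load(n+"0.npz");I,D=f["I"],f["D"];H=cv2.cvtColor(I,cv2.COLOR_BGR2HSV);C=cloud(n,D)
    for nm,lo,hi,z in(("yellow",(22,120,80),(35,255,255),181),("blue",(100,120,60),(125,255,255),6),("turq",(78,100,60),(95,255,255),6)):
        m=cv2.inRange(H,lo,hi); k,L,S,ce=cv2.connectedComponentsWithStats(m)
        for i in range(1,k):
            if S[i,4]>150:
                P=C[(L==i)&(D>0)]
                cn=max(cv2.findContours((L==i).astype('u1'),0,1)[0],key=len);e=cv2.fitEllipse(cn)
                print(n,nm,S[i],ce[i].round(1),"cast",cast(n,*e[0],z).round(1),e[1],"cloud med",np.median(P,0).round(1),"zmax",np.percentile(P[:,2],98).round(1),"ext",(np.percentile(P,98,0)-np.percentile(P,2,0)).round(0))
                if nm=="yellow":
                    T=P[abs(P[:,2]-181)<5]; 
                    if len(T)>20: print("  toppts",len(T),T.mean(0).round(1),((T.max(0)+T.min(0))/2).round(1))
a=cv2.resize(np.load("top0.npz")["I"][190:330,130:340],None,fx=3.6,fy=3.6,interpolation=cv2.INTER_CUBIC);cv2.imwrite("pics/crop_top.png",a)
a=cv2.resize(np.load("scene0.npz")["I"][115:215,260:380],None,fx=6,fy=6,interpolation=cv2.INTER_CUBIC);cv2.imwrite("pics/crop_sc.png",a)
E
```

```text
top yellow [464 216  27  40 347] [477.2 234.5] cast [ 480.9 -478.6  181. ] (8.339789390563965, 50.663719177246094) cloud med [ 477.3 -464.   212.2] zmax 215.7 ext [84. 50.  9.]
top yellow [161 227  23  23 389] [172. 238.] cast [474.4 256.1 181. ] (21.44976806640625, 22.027847290039062) cloud med [474.1 255.8 180.9] zmax 184.2 ext [49. 50.  8.]
  toppts 380 [474.4 256.4 181. ] [475.4 256.6 180.7]
top blue [ 272  218   37   37 1073] [289.9 235.6] cast [484.4 -32.7   6. ] (35.82228088378906, 36.34169387817383) cloud med [483.5 -32.9   6.5] zmax 10.9 ext [95. 98.  8.]
top blue [ 218  264   49   50 1907] [242.2 288.3] cast [334.9 104.3   6. ] (48.100860595703125, 48.69477081298828) cloud med [335.8 104.5   8.3] zmax 12.5 ext [124. 126.   8.]
top blue [   0  372  105   48 5015] [ 51.7 395.4] cast [ 37.8 640.9   6. ] (53.327178955078125, 130.29510498046875) cloud med [ 77.8 576.4 111.7] zmax 115.3 ext [112. 259.   7.]
top turq [ 294  271   38   38 1138] [312.2 289.4] cast [331.5 -95.    6. ] (36.891361236572266, 37.48246765136719) cloud med [332.6 -94.6   6.6] zmax 10.6 ext [97. 96.  8.]
sc
[... 800 characters left out ...]
 [51. 44. 32.]
scene blue [ 223  174   45   34 1177] [245.4 190.5] cast [338.8  98.8   6. ] (32.29898452758789, 44.252784729003906) cloud med [339.2  98.8   6. ] zmax 10.3 ext [126. 126.   9.]
scene blue [359 178  22  12 166] [369.1 184.2] cast [658.6 314.1   6. ] (10.666492462158203, 22.392253875732422) cloud med [678.8 244.2  71. ] zmax 87.8 ext [49. 38. 34.]
scene blue [245 225  38  31 909] [263.3 239.9] cast [488.1 -36.9   6. ] (29.52760887145996, 37.1471061706543) cloud med [487.4 -35.9   4.2] zmax 8.9 ext [96. 97.  9.]
scene turq [188 219  38  30 878] [206.5 234. ] cast [335.8 -99.5   6. ] (28.278406143188477, 37.443450927734375) cloud med [334.5 -98.7   4. ] zmax 8.5 ext [98. 96.  9.]
```

View pics/crop_top.png

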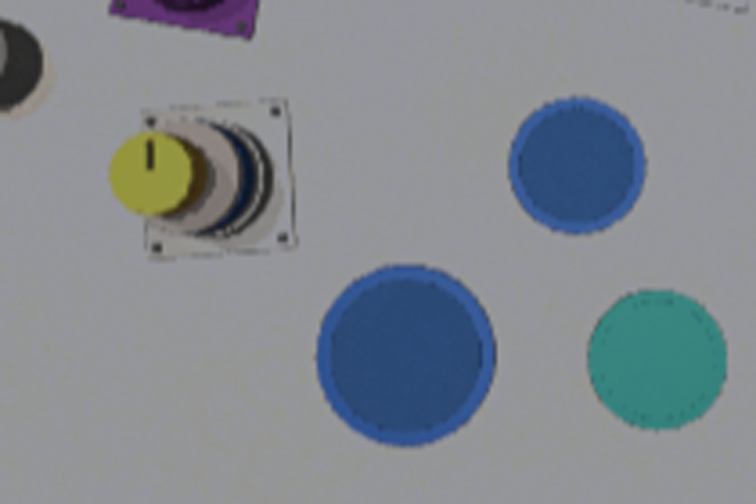

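View pics/crop_sc.png

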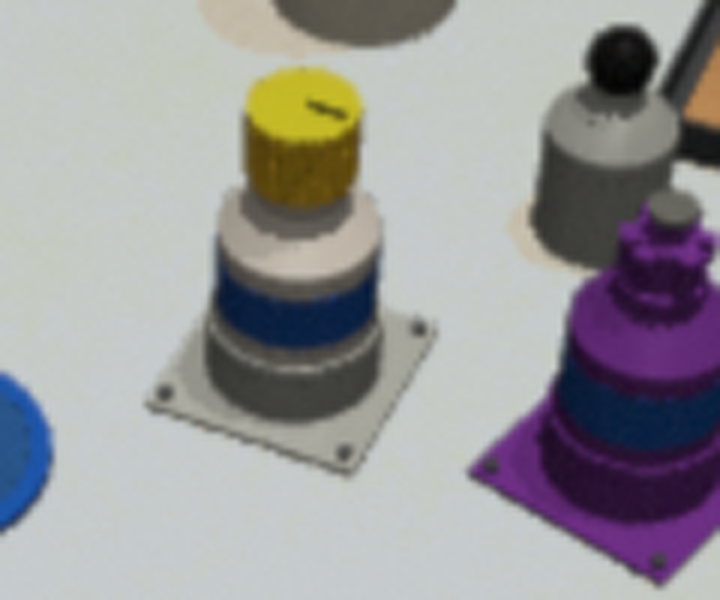

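The crops confirm it: the yellow cap with a black pointer sits on the white bottle with a blue band, and the small blue disc is the rest. Next I'll refine the cap centre from the scene view's top face and plan the approach.

```bash
cat >> h.py <<'E'
from scipy.spatial.transform import Rotation as Rn
def to(x,y,z,yaw=None):
    s=monitor.sense();T=Rn.from_euler('xyz',s["tcp_rot"]);p=np.array(s["eef_pos"])
    print("dp tool",T.inv().apply(np.array([x,y,z])-p).round(1), "yaw now",s["tcp_rot"].round(3))
    if yaw is not None: print("angular", (T.inv()*Rn.from_euler('xyz',[np.pi,0,yaw])).as_rotvec().round(3))
E
python3 - <<'E'
from h import *
f=np.load("scene0.npz");I=f["I"];H=cv2.cvtColor(I,cv2.COLOR_BGR2HSV)
print(H[126:152,310,2])
for t in(150,170,185):
    m=cv2.inRange(H[:, :],(22,100,t),(35,255,255)); m[155:]=0; m[:, :290]=0; m[:,330:]=0
    c=max(cv2.findContours(m,0,1)[0],key=len);e=cv2.fitEllipse(cv2.convexHull(c));print(t,e,cast("scene",*e[0],181).round(1))
# silhouettes of the top extreme: expected pixel
for X in((474.4,256.2,181),(476,254,181)): print(proj("scene",X),proj("top",X))
to(475.5,254.5,232,0.0)
E
```

```text
[185 193 195 195 196 192 189 195 195 196 196 190 142  98  87  90  92  88
  90  92  97 101 101  88  80  78]
150 ((310.0853271484375, 132.00128173828125), (12.29699420928955, 18.5767879486084), 91.47084045410156) [476.1 253.9 181. ]
170 ((310.1181640625, 131.8065948486328), (11.86900806427002, 18.483413696289062), 91.91671752929688) [475.8 254.7 181. ]
185 ((310.11444091796875, 131.71388244628906), (11.714472770690918, 18.316957473754883), 92.28649139404297) [475.6 255.  181. ]
(np.float64(309.9469874198198), np.float64(131.35936751076196)) (np.float64(171.90050778831983), np.float64(237.87620576073166))
(np.float64(310.0777704888656), np.float64(131.9612131681054)) (np.float64(172.8099174388122), np.float64(237.21588860655848))
dp tool [-7.568e+02 -5.229e+02 -4.000e-01] yaw now [-3.142e+00  1.000e-03 -1.327e+00]
angular [-1.000e-03  1.000e-03 -1.327e+00]
```

```bash
python3 -m inch '[{"dp":[-31,-22,0],"angular":[0,0,-0.05],"fingers":0},{"dp":[-62,-43,0],"angular":[0,0,-0.1],"fingers":0},{"dp":[-93,-65,0],"angular":[0,0,-0.15],"fingers":0},{"dp":[-124,-86,0],"angular":[0,0,-0.2],"fingers":0},{"dp":[-155,-108,0],"angular":[0,0,-0.25],"fingers":0},{"dp":[-186,-129,0],"angular":[0,0,-0.3],"fingers":0},{"dp":[-217,-151,0],"angular":[0,0,-0.35],"fingers":0},{"dp":[-248,-172,0],"angular":[0,0,-0.4],"fingers":0},{"dp":[-279,-193,0],"angular":[0,0,-0.45],"fingers":0},{"dp":[-310,-215,0],"angular":[0,0,-0.5],"fingers":0},{"dp":[-341,-236,0],"angular":[0,0,-0.55],"fingers":0},{"dp":[-372,-257,0],"angular":[0,0,-0.6],"fingers":0}]' 20
python3 -c "
from h import *
to(475.2,255.2,232,0.0)"
```

```text
clock: 1.1
eef_pos: [310.4, -181.7, 231.3]
tcp_rot: [-3.141, -0.0, -0.725]
contact_force: [1.1, -0.4, -0.4]
opening: 0.999
dp tool [-166.4 -436.3   -0.7] yaw now [-3.141 -0.    -0.725]
angular [-0.    -0.    -0.725]
```

```bash
python3 -m inch '[{"dp":[-14,-37,0],"angular":[0,0,-0.07],"fingers":0},{"dp":[-28,-74,0],"angular":[0,0,-0.14],"fingers":0},{"dp":[-42,-111,0],"angular":[0,0,-0.21],"fingers":0},{"dp":[-56,-148,0],"angular":[0,0,-0.28],"fingers":0},{"dp":[-70,-185,0],"angular":[0,0,-0.35],"fingers":0},{"dp":[-84,-222,0],"angular":[0,0,-0.42],"fingers":0},{"dp":[-98,-259,0],"angular":[0,0,-0.48],"fingers":0},{"dp":[-112,-296,0],"angular":[0,0,-0.54],"fingers":0},{"dp":[-127,-333,0],"angular":[0,0,-0.6],"fingers":0},{"dp":[-141,-370,0],"angular":[0,0,-0.66],"fingers":0},{"dp":[-155,-405,0],"angular":[0,0,-0.7],"fingers":0},{"dp":[-166,-436,0],"angular":[0,0,-0.725],"fingers":0}]'
python3 -m inch '[{"dp":[0,0,0],"angular":[0,0,0],"fingers":0},{"dp":[0,0,0],"angular":[0,0,0],"fingers":0},{"dp":[0,0,0],"angular":[0,0,0],"fingers":0}]'
python3 -c "
from h import *
to(475.2,255.2,232,0.0)
print(monitor.sense()['qpos'])
for n in('top','scene'):
    I,D=vision.grab_frame(n); a=I[160:310,90:290] if n=='top' else I[60:210,210:410]
    cv2.imwrite('pics/'+n+'1.png',cv2.resize(a,None,fx=3.5,fy=3.5))
"
```

```text
clock: 2.1
eef_pos: [476.3, 255.1, 230.9]
tcp_rot: [-3.142, 0.0, 0.001]
contact_force: [0.2, -0.4, 0.5]
opening: 1.0
clock: 2.35
eef_pos: [475.5, 252.2, 230.7]
tcp_rot: [3.141, 0.001, -0.002]
contact_force: [-0.2, 0.0, -0.7]
opening: 0.998
dp tool [-0.3 -3.  -1.3] yaw now [ 3.141e+00  1.000e-03 -2.000e-03]
angular [ 0.001  0.001 -0.002]
[ 4.84991989e-01  2.20013990e-01  1.81839698e+00 -2.68585748e-04
  1.10487278e+00  4.86741267e-01]
```

View pics/scene1.png

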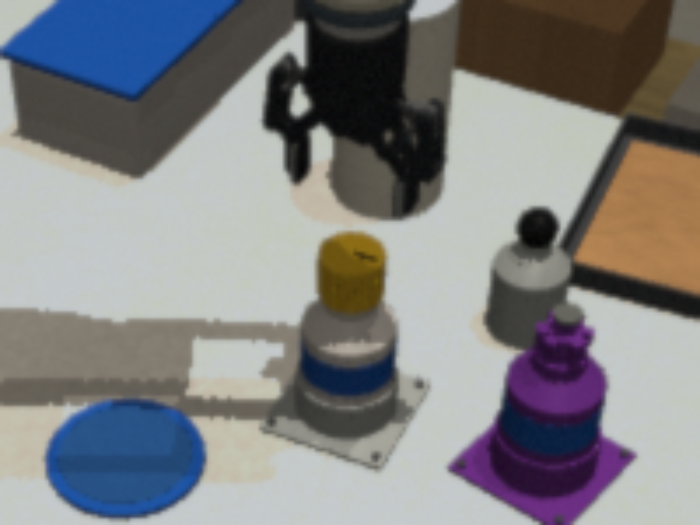

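The scene picture shows the open jaws directly above the yellow cap (crop 350,270), straddling it, with nothing nearby in the way. I'll descend with a -3 mm y trim.

```bash
python3 -m inch '[{"dp":[0,-3,15],"angular":[0,0,0],"fingers":0},{"dp":[0,-3,30],"angular":[0,0,0],"fingers":0},{"dp":[0,-3,45],"angular":[0,0,0],"fingers":0},{"dp":[0,-3,60],"angular":[0,0,0],"fingers":0},{"dp":[0,-3,75],"angular":[0,0,0],"fingers":0},{"dp":[0,-3,90],"angular":[0,0,0],"fingers":0},{"dp":[0,-3,90],"angular":[0,0,0],"fingers":0},{"dp":[0,-3,90],"angular":[0,0,0],"fingers":0}]' 20
python3 -c "
from h import *
to(475.2,255.2,140,0.0)
for n in('top','scene'):
    I,D=vision.grab_frame(n); a=I[160:310,90:290] if n=='top' else I[60:210,210:410]
    cv2.imwrite('pics/'+n+'2.png',cv2.resize(a,None,fx=3.5,fy=3.5))
"
```

```text
clock: 3.12
eef_pos: [475.7, 254.5, 141.2]
tcp_rot: [3.141, 0.001, -0.003]
contact_force: [0.1, -0.4, 0.9]
opening: 1.002
dp tool [-0.5 -0.7  1.2] yaw now [ 3.141e+00  1.000e-03 -3.000e-03]
angular [ 0.001  0.001 -0.003]
```

View pics/scene2.png

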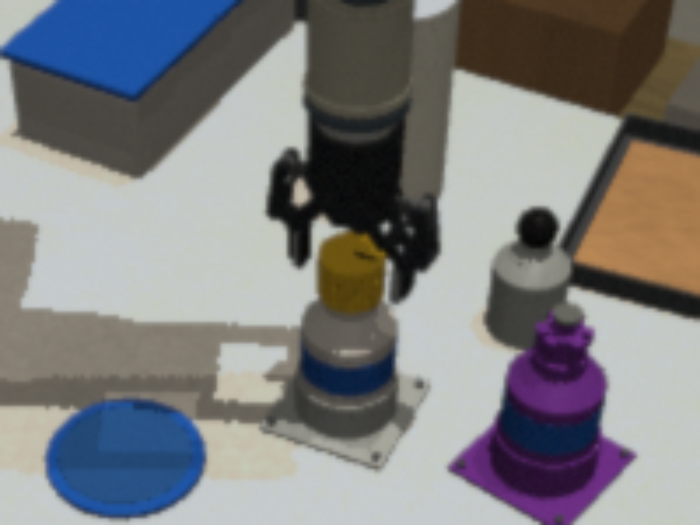

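The fingers straddle the cap, at crop (300,240) and (400,270), with the cap between them. I'll close gradually and watch the lateral force.

```bash
python3 -m inch '[{"dp":[-0.5,-0.7,0],"angular":[0,0,0],"fingers":40},{"dp":[-0.5,-0.7,0],"angular":[0,0,0],"fingers":70},{"dp":[-0.5,-0.7,0],"angular":[0,0,0],"fingers":78},{"dp":[-0.5,-0.7,0],"angular":[0,0,0],"fingers":78},{"dp":[-0.5,-0.7,0],"angular":[0,0,0],"fingers":78}]' 20
python3 -m inch '[{"dp":[0,0,0],"angular":[0,0,0],"fingers":82},{"dp":[0,0,0],"angular":[0,0,0],"fingers":82}]'
python3 -m inch '[{"dp":[0,0,0],"angular":[0,0,0],"fingers":86},{"dp":[0,0,0],"angular":[0,0,0],"fingers":86}]'

```

```text
clock: 3.63
eef_pos: [475.8, 256.4, 141.5]
tcp_rot: [-3.141, -0.0, -0.002]
contact_force: [0.8, -0.1, -0.4]
opening: 0.692
clock: 3.8
eef_pos: [475.7, 256.3, 141.3]
tcp_rot: [-3.142, 0.0, -0.002]
contact_force: [-0.8, -0.0, -0.2]
opening: 0.678
clock: 3.97
eef_pos: [475.5, 256.3, 141.2]
tcp_rot: [3.141, 0.0, -0.002]
contact_force: [-0.8, 0.1, 0.8]
opening: 0.659
```

```bash
python3 -m inch '[{"dp":[0,0.8,0],"angular":[0,0,0],"fingers":90},{"dp":[0,0.8,0],"angular":[0,0,0],"fingers":90}]'
python3 -m inch '[{"dp":[0,0,0],"angular":[0,0,0],"fingers":94},{"dp":[0,0,0],"angular":[0,0,0],"fingers":94}]'
python3 -m inch '[{"dp":[0,0,0],"angular":[0,0,0],"fingers":100},{"dp":[0,0,0],"angular":[0,0,0],"fingers":100},{"dp":[0,0,0],"angular":[0,0,0],"fingers":100}]'

```

```text
clock: 4.13
eef_pos: [475.8, 255.7, 141.4]
tcp_rot: [-3.141, -0.0, -0.002]
contact_force: [-2.0, 1.3, 1.0]
opening: 0.657
clock: 4.3
eef_pos: [475.8, 255.7, 141.4]
tcp_rot: [-3.141, -0.0, -0.002]
contact_force: [-1.6, 2.5, 2.7]
opening: 0.655
clock: 4.55
eef_pos: [475.8, 255.7, 141.4]
tcp_rot: [-3.141, -0.0, -0.002]
contact_force: [-1.0, 3.0, 2.2]
opening: 0.65
```

Both fingers touch at about 55.7 mm opening with only 1–3 N lateral, so the grip is well centred. I'll firm it up.

```bash
python3 -m inch '[{"dp":[0,0,0],"angular":[0,0,0],"fingers":160},{"dp":[0,0,0],"angular":[0,0,0],"fingers":160},{"dp":[0,0,0],"angular":[0,0,0],"fingers":160}]' 35
python3 -m inch '[{"dp":[0,0,0.5],"angular":[0,0,0],"fingers":160},{"dp":[0,0,1],"angular":[0,0,0],"fingers":160},{"dp":[0,0,1.5],"angular":[0,0,0],"fingers":160},{"dp":[0,0,2],"angular":[0,0,0],"fingers":160},{"dp":[0,0,2],"angular":[0,0,0],"fingers":160}]'

```

```text
clock: 4.8
eef_pos: [475.8, 255.6, 141.4]
tcp_rot: [-3.141, -0.0, -0.002]
contact_force: [-1.2, 1.4, 4.4]
opening: 0.648
clock: 5.22
eef_pos: [475.8, 255.6, 139.3]
tcp_rot: [-3.141, -0.0, -0.002]
contact_force: [-1.1, 2.0, 5.8]
opening: 0.652
```

```bash
python3 -m inch '[{"dp":[0,0,0.5],"angular":[0,0,0],"fingers":160},{"dp":[0,0,1],"angular":[0,0,0],"fingers":160},{"dp":[0,0,1.5],"angular":[0,0,0],"fingers":160},{"dp":[0,0,1.5],"angular":[0,0,0],"fingers":160}]'
python3 -m inch '[{"dp":[0,0,0.5],"angular":[0,0,0],"fingers":160},{"dp":[0,0,1],"angular":[0,0,0],"fingers":160},{"dp":[0,0,1],"angular":[0,0,0],"fingers":160}]'
python3 -m inch '[{"dp":[0,0,0.5],"angular":[0,0,0],"fingers":160},{"dp":[0,0,0.7],"angular":[0,0,0],"fingers":160},{"dp":[0,0,0.7],"angular":[0,0,0],"fingers":160}]'
```

```text
clock: 5.55
eef_pos: [475.8, 255.6, 137.8]
tcp_rot: [-3.141, -0.0, -0.002]
contact_force: [-1.7, 1.4, 4.5]
opening: 0.648
clock: 5.8
eef_pos: [475.9, 255.6, 136.9]
tcp_rot: [-3.141, -0.0, -0.002]
contact_force: [-1.1, 2.3, 5.5]
opening: 0.652
clock: 6.05
eef_pos: [475.9, 255.6, 136.2]
tcp_rot: [-3.141, -0.0, -0.002]
contact_force: [-2.1, 2.8, 5.7]
opening: 0.65
```

```bash
python3 -m inch '[{"dp":[0,0,0.4],"angular":[0,0,0],"fingers":160},{"dp":[0,0,0.7],"angular":[0,0,0],"fingers":160},{"dp":[0,0,0.7],"angular":[0,0,0],"fingers":160}]'
python3 -m inch '[{"dp":[0,0,0.4],"angular":[0,0,0],"fingers":160},{"dp":[0,0,0.7],"angular":[0,0,0],"fingers":160},{"dp":[0,0,0.7],"angular":[0,0,0],"fingers":160}]'
```

```text
clock: 6.3
eef_pos: [475.8, 255.6, 135.5]
tcp_rot: [-3.141, -0.0, -0.002]
contact_force: [-2.5, 2.1, 5.9]
opening: 0.654
clock: 6.55
eef_pos: [475.9, 255.6, 134.8]
tcp_rot: [-3.141, -0.0, -0.002]
contact_force: [-1.8, 2.0, 6.4]
opening: 0.656
```

```bash
python3 -c "
from h import *
I,D=vision.grab_frame('scene'); cv2.imwrite('pics/scene3.png',cv2.resize(I[90:180,260:380],None,fx=6,fy=6))"
```

```text
(no output)
```

View pics/scene3.png

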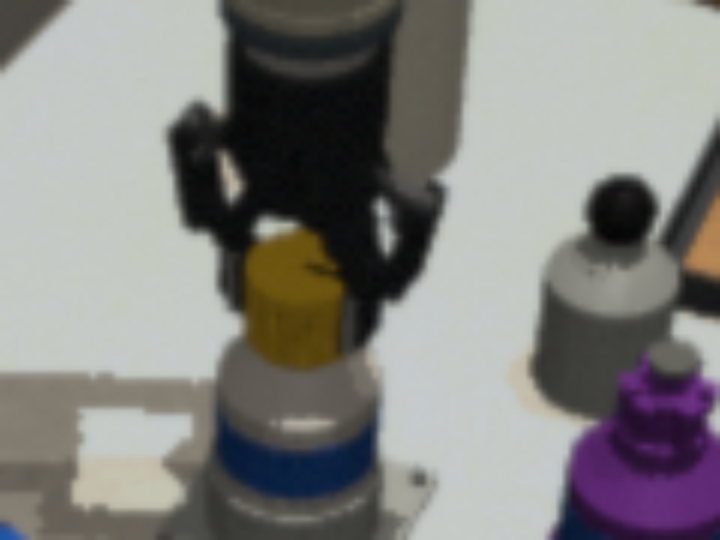

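The cap's lower edge (crop 295,365) is now close to the shoulder, so the cap is moving down with the gripper and not slipping. I'll keep pressing.

```bash
python3 -m inch '[{"dp":[0,0,0.4],"angular":[0,0,0],"fingers":160},{"dp":[0,0,0.7],"angular":[0,0,0],"fingers":160},{"dp":[0,0,0.7],"angular":[0,0,0],"fingers":160}]'
python3 -m inch '[{"dp":[0,0,0.4],"angular":[0,0,0],"fingers":160},{"dp":[0,0,0.7],"angular":[0,0,0],"fingers":160},{"dp":[0,0,0.7],"angular":[0,0,0],"fingers":160}]'
```

```text
clock: 6.85
eef_pos: [475.8, 255.6, 134.1]
tcp_rot: [-3.141, -0.0, -0.002]
contact_force: [-1.2, 2.2, 5.6]
opening: 0.651
clock: 7.1
eef_pos: [475.9, 255.6, 133.5]
tcp_rot: [-3.141, -0.0, -0.002]
contact_force: [-1.0, 1.9, 7.1]
opening: 0.652
```

```bash
python3 -m inch '[{"dp":[0,0,0.4],"angular":[0,0,0],"fingers":160},{"dp":[0,0,0.7],"angular":[0,0,0],"fingers":160},{"dp":[0,0,0.7],"angular":[0,0,0],"fingers":160}]'
python3 -m inch '[{"dp":[0,0,0.4],"angular":[0,0,0],"fingers":160},{"dp":[0,0,0.7],"angular":[0,0,0],"fingers":160},{"dp":[0,0,0.7],"angular":[0,0,0],"fingers":160}]'
```

```text
clock: 7.35
eef_pos: [475.8, 255.6, 132.8]
tcp_rot: [-3.141, -0.0, -0.002]
contact_force: [-1.7, 2.0, 6.9]
opening: 0.651
clock: 7.6
eef_pos: [475.9, 255.6, 132.1]
tcp_rot: [-3.141, -0.0, -0.002]
contact_force: [-1.6, 1.2, 6.9]
opening: 0.651
```

```bash
python3 -m inch '[{"dp":[0,0,0.4],"angular":[0,0,0],"fingers":160},{"dp":[0,0,0.7],"angular":[0,0,0],"fingers":160},{"dp":[0,0,0.7],"angular":[0,0,0],"fingers":160}]'
python3 -m inch '[{"dp":[0,0,0.4],"angular":[0,0,0],"fingers":160},{"dp":[0,0,0.6],"angular":[0,0,0],"fingers":160},{"dp":[0,0,0.6],"angular":[0,0,0],"fingers":160}]'
```

```text
clock: 7.85
eef_pos: [475.8, 255.6, 131.4]
tcp_rot: [-3.141, -0.0, -0.002]
contact_force: [-2.9, 1.9, 6.7]
opening: 0.651
clock: 8.1
eef_pos: [475.9, 255.6, 130.8]
tcp_rot: [-3.141, -0.0, -0.002]
contact_force: [-1.7, 1.4, 8.5]
opening: 0.656
```

```bash
python3 -m inch '[{"dp":[0,0,0.4],"angular":[0,0,0],"fingers":160},{"dp":[0,0,0.6],"angular":[0,0,0],"fingers":160},{"dp":[0,0,0.6],"angular":[0,0,0],"fingers":160}]'
```

```text
clock: 8.35
eef_pos: [475.9, 255.6, 130.2]
tcp_rot: [-3.141, -0.0, -0.002]
contact_force: [-2.2, 2.3, 7.2]
opening: 0.648
```

```bash
python3 -m inch '[{"dp":[0,0,0.4],"angular":[0,0,0],"fingers":160},{"dp":[0,0,0.6],"angular":[0,0,0],"fingers":160},{"dp":[0,0,0.6],"angular":[0,0,0],"fingers":160}]'
```

```text
clock: 8.6
eef_pos: [475.9, 255.6, 129.7]
tcp_rot: [-3.141, -0.0, -0.002]
contact_force: [-2.1, 1.1, 7.7]
opening: 0.648
```

```bash
python3 -m inch '[{"dp":[0,0,0.4],"angular":[0,0,0],"fingers":160},{"dp":[0,0,0.6],"angular":[0,0,0],"fingers":160},{"dp":[0,0,0.6],"angular":[0,0,0],"fingers":160}]'
```

```text
clock: 8.85
eef_pos: [475.9, 255.6, 129.1]
tcp_rot: [-3.141, -0.0, -0.002]
contact_force: [-2.1, 2.3, 8.8]
opening: 0.65
```

```bash
python3 -m inch '[{"dp":[0,0,0.4],"angular":[0,0,0],"fingers":160},{"dp":[0,0,0.6],"angular":[0,0,0],"fingers":160},{"dp":[0,0,0.6],"angular":[0,0,0],"fingers":160}]'
```

```text
clock: 9.1
eef_pos: [475.9, 255.6, 129.0]
tcp_rot: [-3.141, -0.0, -0.002]
contact_force: [-4.3, 0.9, 13.7]
opening: 0.651
```

The force jumped to 13.7 N with almost no travel at z≈129.0, 12.4 mm down, so that is the floor. I'll ease off 0.4 mm and start turning anticlockwise (tool -z).

```bash
python3 -m inch '[{"dp":[0,0,-0.4],"angular":[0,0,0],"fingers":160},{"dp":[0,0,-0.4],"angular":[0,0,-0.04],"fingers":160},{"dp":[0,0,-0.4],"angular":[0,0,-0.08],"fingers":160},{"dp":[0,0,-0.4],"angular":[0,0,-0.12],"fingers":160},{"dp":[0,0,-0.4],"angular":[0,0,-0.12],"fingers":160}]'
python3 -c "
from h import *
s=monitor.sense();print(s['wrist_torque'])"
```

```text
clock: 9.52
eef_pos: [476.5, 255.6, 129.1]
tcp_rot: [-3.142, -0.002, 0.121]
contact_force: [0.5, 0.2, 9.1]
opening: 0.654
[0.07170484 0.11305596 0.081516  ]
```

```bash
python3 -m inch '[{"dp":[0,0,0],"angular":[0,0,-0.07],"fingers":160},{"dp":[0,0,0],"angular":[0,0,-0.14],"fingers":160},{"dp":[0,0,0],"angular":[0,0,-0.21],"fingers":160},{"dp":[0,0,0],"angular":[0,0,-0.28],"fingers":160},{"dp":[0,0,0],"angular":[0,0,-0.28],"fingers":160}]'
python3 -c "
from h import *
s=monitor.sense();print(s['wrist_torque'])"
```

```text
clock: 9.93
eef_pos: [476.7, 255.6, 129.2]
tcp_rot: [3.141, -0.002, 0.402]
contact_force: [0.2, 0.5, 6.8]
opening: 0.649
[ 0.10213751  0.0218536  -0.01779936]
```

```bash
python3 -m inch '[{"dp":[0,0,0.2],"angular":[0,0,-0.07],"fingers":160},{"dp":[0,0,0.3],"angular":[0,0,-0.14],"fingers":160},{"dp":[0,0,0.3],"angular":[0,0,-0.21],"fingers":160},{"dp":[0,0,0.3],"angular":[0,0,-0.28],"fingers":160},{"dp":[0,0,0.3],"angular":[0,0,-0.35],"fingers":160},{"dp":[0,0,0.3],"angular":[0,0,-0.35],"fingers":160}]'
python3 -c "
from h import *
s=monitor.sense();print(s['wrist_torque'])
I,D=vision.grab_frame('scene'); cv2.imwrite('pics/scene4.png',cv2.resize(I[90:180,260:380],None,fx=6,fy=6))"
```

```text
clock: 10.43
eef_pos: [477.0, 255.8, 129.1]
tcp_rot: [3.14, -0.002, 0.752]
contact_force: [0.4, 0.3, 9.7]
opening: 0.649
[0.06204354 0.04533843 0.00085271]
```

View pics/scene4.png

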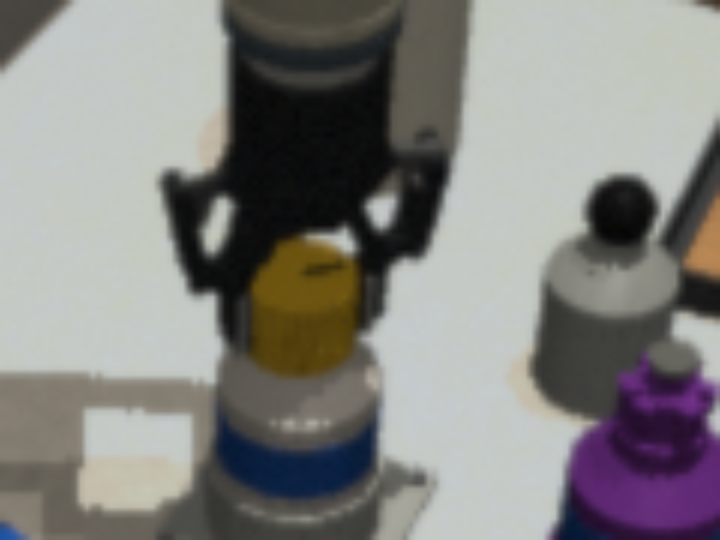

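The pointer (crop 322,270) has turned with the jaws. I'll finish the turn to about 75°.

```bash
python3 -m inch '[{"dp":[0,0,0],"angular":[0,0,-0.08],"fingers":160},{"dp":[0,0,0],"angular":[0,0,-0.16],"fingers":160},{"dp":[0,0,0],"angular":[0,0,-0.24],"fingers":160},{"dp":[0,0,0],"angular":[0,0,-0.32],"fingers":160},{"dp":[0,0,0],"angular":[0,0,-0.4],"fingers":160},{"dp":[0,0,0],"angular":[0,0,-0.4],"fingers":160}]'
python3 -m inch '[{"dp":[0,0,0],"angular":[0,0,-0.06],"fingers":160},{"dp":[0,0,0],"angular":[0,0,-0.12],"fingers":160},{"dp":[0,0,0],"angular":[0,0,-0.15],"fingers":160},{"dp":[0,0,0],"angular":[0,0,-0.15],"fingers":160},{"dp":[0,0,0],"angular":[0,0,-0.15],"fingers":160}]'
python3 -c "
from h import *
s=monitor.sense();print(s['wrist_torque'])
for n in('scene','top'):
    I,D=vision.grab_frame(n); cv2.imwrite(f'pics/{n}5.png',cv2.resize(I[90:180,260:380] if n=='scene' else I[190:280,120:240],None,fx=6,fy=6))"
```

```text
clock: 10.98
eef_pos: [477.4, 256.0, 129.2]
tcp_rot: [3.139, -0.003, 1.153]
contact_force: [1.5, 2.0, 8.6]
opening: 0.651
clock: 11.4
eef_pos: [477.8, 256.3, 129.3]
tcp_rot: [3.138, -0.003, 1.298]
contact_force: [3.4, 3.5, 7.5]
opening: 0.652
[ 0.47120055 -0.42097458  0.05384431]
```

View pics/scene5.png

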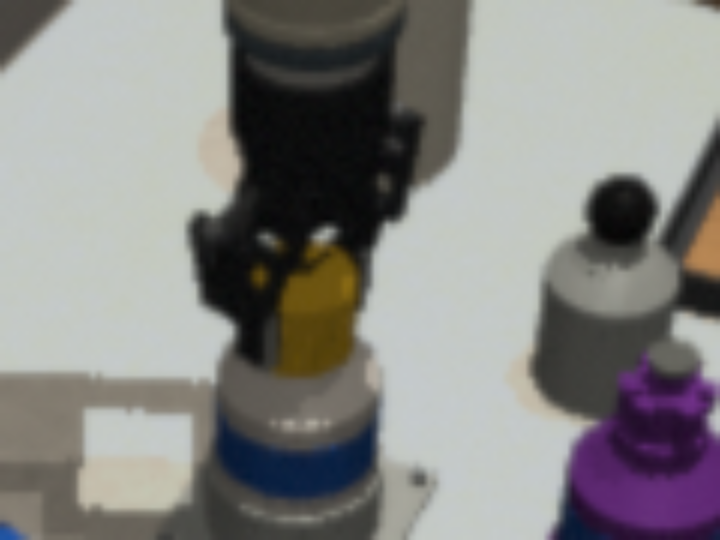

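View pics/top5.png

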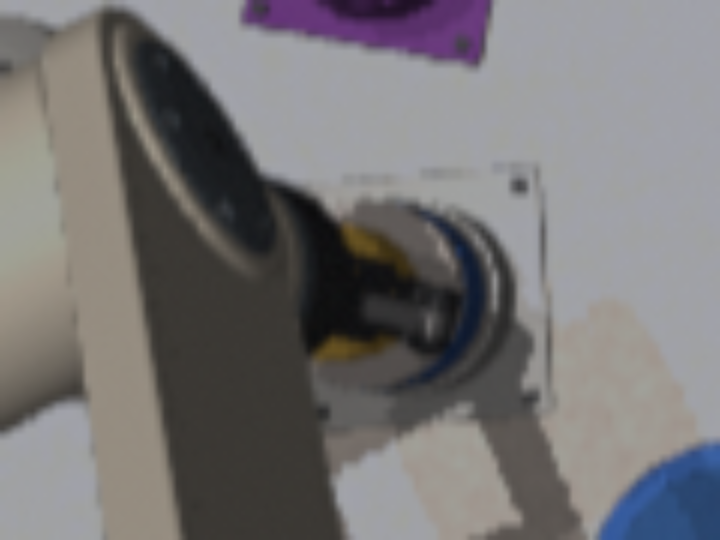

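```bash
python3 -c "
from h import *
c=np.array([476,255.5,168.6])
for a in(0,43,60,75,85):
    a=np.radians(a);
    for k in(5,22):
        u,v=proj('scene',c+k*np.array([np.cos(a),np.sin(a),0]));print(round(np.degrees(a)),k,round((u-260)*6),round((v-90)*6))
I=cv2.imread('pics/scene5.png');cv2.imwrite('pics/scene5z.png',cv2.resize(cv2.convertScaleAbs(I[200:400,200:400],alpha=1.8),None,fx=3,fy=3))"
```

```text
0 5 310 273
0 22 341 284
43 5 311 268
43 22 345 263
60 5 310 267
60 22 339 255
75 5 308 265
75 22 332 249
85 5 307 265
85 22 326 246
```

View pics/scene5z.png

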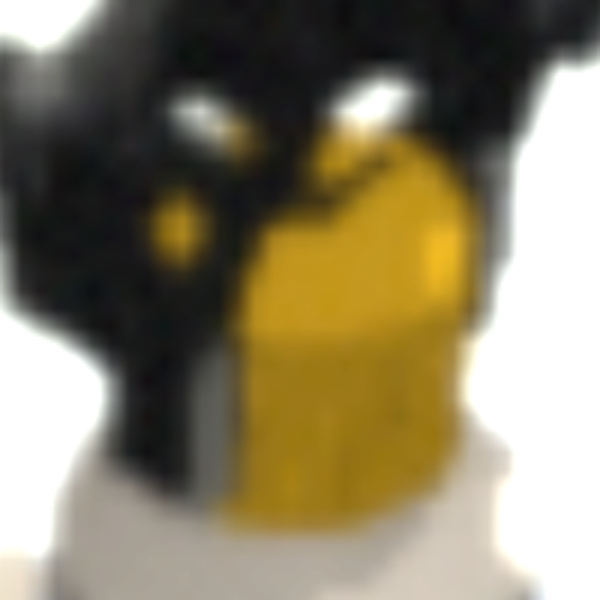

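The pointer tip is at about (330,252) in the crop, against (332,249) expected for 75°, so the cap is undone. Now I'll lift straight up in small steps, relieving the small lateral load.

```bash
python3 -m inch '[{"dp":[0.3,0.3,0],"angular":[0,0,0],"fingers":160},{"dp":[0.6,0.5,-1],"angular":[0,0,0],"fingers":160},{"dp":[0.6,0.5,-3],"angular":[0,0,0],"fingers":160},{"dp":[0.6,0.5,-5],"angular":[0,0,0],"fingers":160},{"dp":[0.6,0.5,-5],"angular":[0,0,0],"fingers":160}]'
python3 -c "
from h import *
s=monitor.sense();print(s['wrist_torque'])"
```

```text
clock: 11.92
eef_pos: [477.8, 256.4, 134.3]
tcp_rot: [3.139, -0.002, 1.298]
contact_force: [3.6, 0.6, 9.2]
opening: 0.654
[ 0.25578168 -0.48269487  0.00141964]
```

```bash
python3 -m inch '[{"dp":[0.1,0.5,-2],"angular":[0,0,0],"fingers":160},{"dp":[0.1,0.5,-4],"angular":[0,0,0],"fingers":160},{"dp":[0.1,0.5,-6],"angular":[0,0,0],"fingers":160},{"dp":[0.1,0.5,-8],"angular":[0,0,0],"fingers":160},{"dp":[0.1,0.5,-8],"angular":[0,0,0],"fingers":160}]'
python3 -c "
from h import *
s=monitor.sense();print(s['wrist_torque'])"
```

```text
clock: 12.33
eef_pos: [477.6, 256.4, 141.7]
tcp_rot: [3.141, -0.001, 1.298]
contact_force: [3.9, 4.5, 2.6]
opening: 0.651
[ 0.79091821 -0.57698791 -0.00195125]
```

```bash
python3 -m inch '[{"dp":[0.6,0.4,0],"angular":[0,0,0],"fingers":160},{"dp":[1.2,0.7,-1],"angular":[0,0,0],"fingers":160},{"dp":[1.2,0.7,-3],"angular":[0,0,0],"fingers":160},{"dp":[1.2,0.7,-3],"angular":[0,0,0],"fingers":160}]'
python3 -c "
from h import *
s=monitor.sense();print(s['wrist_torque'])"
```

```text
clock: 12.67
eef_pos: [477.3, 256.6, 144.1]
tcp_rot: [-3.141, 0.001, 1.298]
contact_force: [0.6, 1.4, 0.1]
opening: 0.652
[ 0.38581246 -0.06971698 -0.00786207]
```

```bash
python3 -m inch '[{"dp":[0.2,0,-3],"angular":[0,0,0],"fingers":160},{"dp":[0.2,0,-6],"angular":[0,0,0],"fingers":160},{"dp":[0.2,0,-9],"angular":[0,0,0],"fingers":160},{"dp":[0.2,0,-12],"angular":[0,0,0],"fingers":160},{"dp":[0.2,0,-12],"angular":[0,0,0],"fingers":160}]'
python3 -m inch '[{"dp":[0,0,-4],"angular":[0,0,0],"fingers":160},{"dp":[0,0,-8],"angular":[0,0,0],"fingers":160},{"dp":[0,0,-12],"angular":[0,0,0],"fingers":160},{"dp":[0,0,-12],"angular":[0,0,0],"fingers":160}]'
```

```text
clock: 13.08
eef_pos: [478.0, 257.0, 157.0]
tcp_rot: [3.141, -0.0, 1.298]
contact_force: [0.7, 0.8, -0.5]
opening: 0.65
clock: 13.42
eef_pos: [478.4, 257.3, 169.3]
tcp_rot: [3.141, -0.001, 1.298]
contact_force: [-0.2, 0.7, 0.4]
opening: 0.654
```

```bash
python3 -m inch '[{"dp":[-0.4,-0.3,-5],"angular":[0,0,0],"fingers":160},{"dp":[-0.7,-0.5,-10],"angular":[0,0,0],"fingers":160},{"dp":[-0.7,-0.5,-15],"angular":[0,0,0],"fingers":160},{"dp":[-0.7,-0.5,-15],"angular":[0,0,0],"fingers":160}]'
python3 -m inch '[{"dp":[0,0,-5],"angular":[0,0,0],"fingers":160},{"dp":[0,0,-10],"angular":[0,0,0],"fingers":160},{"dp":[0,0,-15],"angular":[0,0,0],"fingers":160},{"dp":[0,0,-20],"angular":[0,0,0],"fingers":160},{"dp":[0,0,-20],"angular":[0,0,0],"fingers":160}]'
```

```text
clock: 13.75
eef_pos: [477.8, 256.8, 184.5]
tcp_rot: [3.14, -0.001, 1.298]
contact_force: [-0.1, 0.0, -0.6]
opening: 0.647
clock: 14.17
eef_pos: [477.8, 256.9, 204.5]
tcp_rot: [3.14, -0.001, 1.298]
contact_force: [0.1, 0.4, 0.2]
opening: 0.654
```

```bash
python3 -m inch '[{"dp":[0,0,-10],"angular":[0,0,0],"fingers":160},{"dp":[0,0,-20],"angular":[0,0,0],"fingers":160},{"dp":[0,0,-30],"angular":[0,0,0],"fingers":160},{"dp":[0,0,-40],"angular":[0,0,0],"fingers":160},{"dp":[0,0,-40],"angular":[0,0,0],"fingers":160},{"dp":[0,0,-40],"angular":[0,0,0],"fingers":160}]'
python3 -c "
from h import *
I,D=vision.grab_frame('scene'); cv2.imwrite('pics/scene6.png',cv2.resize(I[50:200,230:390],None,fx=4,fy=4))
to(486.0,-34.5,245)"
```

```text
clock: 14.67
eef_pos: [477.7, 256.8, 244.2]
tcp_rot: [3.14, -0.001, 1.298]
contact_force: [0.2, 0.7, -0.4]
opening: 0.653
dp tool [-277.9   86.8   -1.6] yaw now [ 3.141 -0.     1.298]
```

View pics/scene6.png

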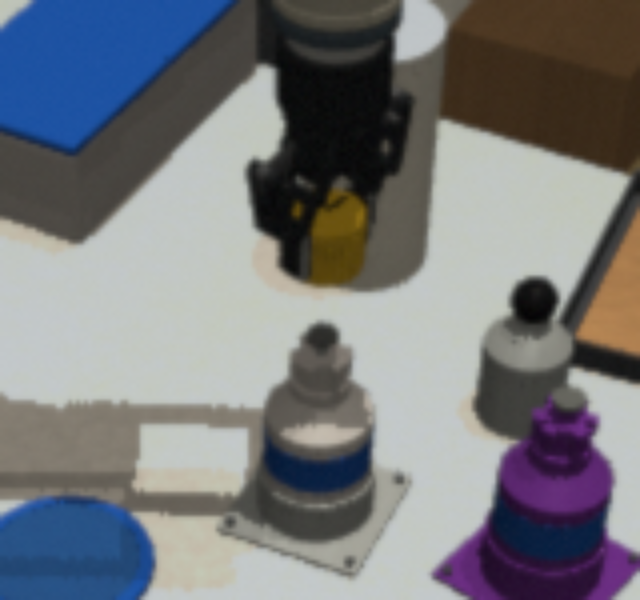

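The cap is off and upright in the jaws (crop 335,235), and the bottle mouth is free. I'll move over to the rest.

```bash
python3 -m inch '[{"dp":[-15,5,0],"angular":[0,0,0],"fingers":160},{"dp":[-45,14,0],"angular":[0,0,0],"fingers":160},{"dp":[-75,23,0],"angular":[0,0,0],"fingers":160},{"dp":[-105,33,0],"angular":[0,0,0],"fingers":160},{"dp":[-135,42,0],"angular":[0,0,0],"fingers":160},{"dp":[-165,51,0],"angular":[0,0,0],"fingers":160},{"dp":[-195,61,0],"angular":[0,0,0],"fingers":160},{"dp":[-225,70,0],"angular":[0,0,0],"fingers":160},{"dp":[-250,78,0],"angular":[0,0,0],"fingers":160},{"dp":[-268,84,0],"angular":[0,0,0],"fingers":160},{"dp":[-278,87,0],"angular":[0,0,0],"fingers":160},{"dp":[-278,87,0],"angular":[0,0,0],"fingers":160}]'
python3 -m inch '[{"dp":[0,0,30],"angular":[0,0,0],"fingers":160},{"dp":[0,0,60],"angular":[0,0,0],"fingers":160},{"dp":[0,0,90],"angular":[0,0,0],"fingers":160},{"dp":[0,0,120],"angular":[0,0,0],"fingers":160},{"dp":[0,0,150],"angular":[0,0,0],"fingers":160},{"dp":[0,0,180],"angular":[0,0,0],"fingers":160},{"dp":[0,0,200],"angular":[0,0,0],"fingers":160},{"dp":[0,0,200],"angular":[0,0,0],"fingers":160},{"dp":[0,0,200],"angular":[0,0,0],"fingers":160}]'
python3 -c "
from h import *
for n in('scene','top'):
    I,D=vision.grab_frame(n); cv2.imwrite(f'pics/{n}7.png',cv2.resize(I[150:290,190:340] if n=='scene' else I[170:310,220:370],None,fx=4,fy=4))
to(486.0,-34.5,11)"
```

```text
clock: 15.72
eef_pos: [485.9, -36.1, 242.8]
tcp_rot: [-3.141, 0.0, 1.296]
contact_force: [-0.4, 0.5, 0.0]
opening: 0.654
clock: 16.47
eef_pos: [485.3, -33.7, 42.6]
tcp_rot: [-3.139, 0.0, 1.299]
contact_force: [-1.0, 1.1, -0.4]
opening: 0.656
dp tool [-0.6 -0.9 33.3] yaw now [ 3.14  -0.     1.299]
```

View pics/scene7.png

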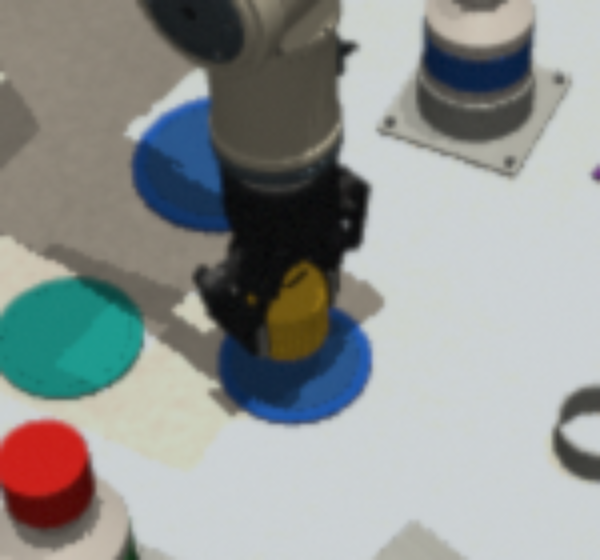

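The cap (crop 297,310) is upright over the small blue rest (crop 295,362). I'll lower it slowly to contact, expected around TCP z≈8–9.

```bash
python3 -m inch '[{"dp":[-0.5,-0.5,7],"angular":[0,0,0],"fingers":160},{"dp":[-0.5,-0.5,14],"angular":[0,0,0],"fingers":160},{"dp":[-0.5,-0.5,20],"angular":[0,0,0],"fingers":160},{"dp":[-0.5,-0.5,25],"angular":[0,0,0],"fingers":160},{"dp":[-0.5,-0.5,29],"angular":[0,0,0],"fingers":160},{"dp":[-0.5,-0.5,29],"angular":[0,0,0],"fingers":160}]'
python3 -m inch '[{"dp":[0,0,0.7],"angular":[0,0,0],"fingers":160},{"dp":[0,0,1.2],"angular":[0,0,0],"fingers":160},{"dp":[0,0,1.2],"angular":[0,0,0],"fingers":160}]'
python3 -m inch '[{"dp":[0,0,0.7],"angular":[0,0,0],"fingers":160},{"dp":[0,0,1.2],"angular":[0,0,0],"fingers":160},{"dp":[0,0,1.2],"angular":[0,0,0],"fingers":160}]'
```

```text
clock: 17.07
eef_pos: [484.9, -35.0, 13.4]
tcp_rot: [-3.14, 0.0, 1.298]
contact_force: [0.1, -0.6, 0.3]
opening: 0.65
clock: 17.32
eef_pos: [485.7, -35.0, 13.1]
tcp_rot: [3.141, -0.0, 1.298]
contact_force: [-0.2, -0.6, 0.2]
opening: 0.651
clock: 17.57
eef_pos: [485.5, -35.0, 11.9]
tcp_rot: [3.142, -0.0, 1.298]
contact_force: [0.1, -0.5, -0.0]
opening: 0.649
```

```bash
python3 -m inch '[{"dp":[0,0,0.5],"angular":[0,0,0],"fingers":160},{"dp":[0,0,1],"angular":[0,0,0],"fingers":160},{"dp":[0,0,1],"angular":[0,0,0],"fingers":160}]'
python3 -m inch '[{"dp":[0,0,0.5],"angular":[0,0,0],"fingers":160},{"dp":[0,0,1],"angular":[0,0,0],"fingers":160},{"dp":[0,0,1],"angular":[0,0,0],"fingers":160}]'
python3 -m inch '[{"dp":[0,0,0.5],"angular":[0,0,0],"fingers":160},{"dp":[0,0,0.7],"angular":[0,0,0],"fingers":160},{"dp":[0,0,0.7],"angular":[0,0,0],"fingers":160}]'
```

```text
clock: 17.82
eef_pos: [485.5, -35.0, 10.8]
tcp_rot: [-3.142, 0.0, 1.298]
contact_force: [-0.5, -0.3, -1.0]
opening: 0.655
clock: 18.07
eef_pos: [485.5, -35.0, 9.8]
tcp_rot: [-3.141, 0.0, 1.298]
contact_force: [-0.3, -0.2, 0.2]
opening: 0.651
clock: 18.32
eef_pos: [485.5, -35.0, 9.1]
tcp_rot: [-3.141, 0.0, 1.298]
contact_force: [1.4, -0.1, -1.0]
opening: 0.651
```

```bash
python3 -m inch '[{"dp":[0,0,0.5],"angular":[0,0,0],"fingers":160},{"dp":[0,0,0.7],"angular":[0,0,0],"fingers":160},{"dp":[0,0,0.7],"angular":[0,0,0],"fingers":160}]'
python3 -m inch '[{"dp":[0,0,0.4],"angular":[0,0,0],"fingers":160},{"dp":[0,0,0.5],"angular":[0,0,0],"fingers":160},{"dp":[0,0,0.5],"angular":[0,0,0],"fingers":160}]'
```

```text
clock: 18.57
eef_pos: [485.6, -35.0, 8.5]
tcp_rot: [3.141, -0.0, 1.298]
contact_force: [0.8, 0.4, 0.6]
opening: 0.648
clock: 18.82
eef_pos: [485.6, -35.0, 8.4]
tcp_rot: [3.142, 0.0, 1.298]
contact_force: [-2.5, 1.0, 8.5]
opening: 0.656
```

Contact came at z=8.4, as predicted, with 8.5 N. I'll ease off and open slowly.

```bash
python3 -m inch '[{"dp":[0,0,-0.3],"angular":[0,0,0],"fingers":100},{"dp":[0,0,-0.3],"angular":[0,0,0],"fingers":85},{"dp":[0,0,-0.3],"angular":[0,0,0],"fingers":75},{"dp":[0,0,-0.3],"angular":[0,0,0],"fingers":60},{"dp":[0,0,-0.3],"angular":[0,0,0],"fingers":30},{"dp":[0,0,-0.3],"angular":[0,0,0],"fingers":0},{"dp":[0,0,-0.3],"angular":[0,0,0],"fingers":0},{"dp":[0,0,-0.3],"angular":[0,0,0],"fingers":0},{"dp":[0,0,-0.3],"angular":[0,0,0],"fingers":0}]'
python3 -c "
from h import *
I,D=vision.grab_frame('scene'); cv2.imwrite('pics/scene8.png',cv2.resize(I[150:290,190:340],None,fx=4,fy=4))"
```

```text
clock: 19.57
eef_pos: [485.5, -35.0, 8.3]
tcp_rot: [-3.142, -0.0, 1.298]
contact_force: [-0.8, 0.4, 0.4]
opening: 1.002
```

View pics/scene8.png

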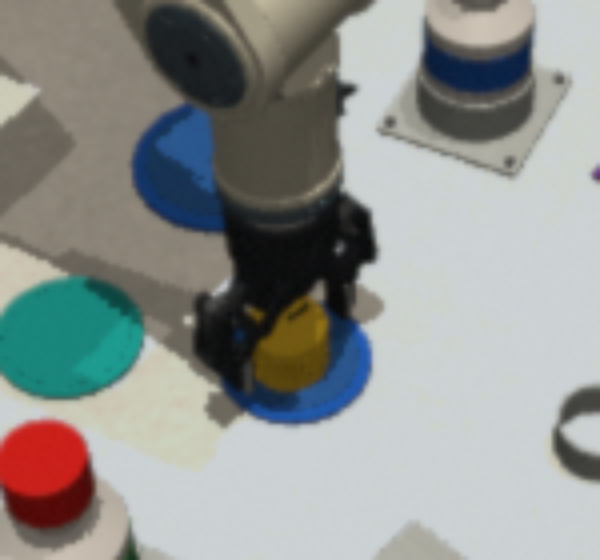

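The cap stands upright on the rest (crop 290,345), and the fingers have opened clear of it. I'll withdraw straight up.

```bash
python3 -m inch '[{"dp":[0,0,-5],"angular":[0,0,0],"fingers":0},{"dp":[0,0,-15],"angular":[0,0,0],"fingers":0},{"dp":[0,0,-30],"angular":[0,0,0],"fingers":0},{"dp":[0,0,-55],"angular":[0,0,0],"fingers":0},{"dp":[0,0,-85],"angular":[0,0,0],"fingers":0},{"dp":[0,0,-115],"angular":[0,0,0],"fingers":0},{"dp":[0,0,-145],"angular":[0,0,0],"fingers":0},{"dp":[0,0,-175],"angular":[0,0,0],"fingers":0},{"dp":[0,0,-200],"angular":[0,0,0],"fingers":0},{"dp":[0,0,-200],"angular":[0,0,0],"fingers":0},{"dp":[0,0,-200],"angular":[0,0,0],"fingers":0}]'
python3 -c "
from h import *
I,D=vision.grab_frame('scene'); cv2.imwrite('pics/scene9.png',I)
H=cv2.cvtColor(I,cv2.COLOR_BGR2HSV);C=cloud('scene',D);m=cv2.inRange(H,(20,100,40),(36,255,255));m[:190]=0;m[270:]=0;m[:,:230]=0;m[:,300:]=0
P=C[(m>0)&(D>0)];print(len(P),P.min(0).round(),P.max(0).round())
T=P[P[:,2]>42];print(T.mean(0),(T.max(0)+T.min(0))/2,'rest scene',487.8,-36.5)
b=cv2.inRange(H,(100,120,50),(125,255,255))
E"
```

```text
clock: 20.53
eef_pos: [486.4, -35.0, 210.5]
tcp_rot: [3.138, -0.001, 1.298]
contact_force: [-1.0, 0.6, -0.8]
opening: 0.999
416 [457. -68.   6.] [512.  -7.  52.]
[484.18703138 -38.16637018  46.1979664 ] [484.37937646 -36.75106491  47.14143285] rest scene 487.8 -36.5Traceback (most recent call last):
  File "<string>", line 8, in <module>
    E
NameError: name 'E' is not defined
```

```bash
python3 - <<'E'
from h import *
I,D=vision.grab_frame('scene'); cv2.imwrite('pics/scene9.png',I)
H=cv2.cvtColor(I,cv2.COLOR_BGR2HSV);C=cloud('scene',D);m=cv2.inRange(H,(20,100,40),(36,255,255));m[:190]=0;m[270:]=0;m[:,:230]=0;m[:,300:]=0
P=C[(m>0)&(D>0)];print(len(P),np.percentile(P,2,0).round(),np.percentile(P,98,0).round())
T=P[P[:,2]>42];print(T.mean(0).round(1),np.percentile(T[:,2],[10,90]),'rest in scene view 487.8 -36.5')
print(monitor.sense()['eef_pos'],monitor.sense()['contact_force'])
E
```

```text
414 [460. -65.  10.] [511. -13.  50.]
[484.1 -38.1  46.1] [43.49376217 48.43384775] rest in scene view 487.8 -36.5
[484.89874735 -34.94550038 208.08429854] [0.02799629 0.31846225 0.15379113]
```

View pics/scene9.png

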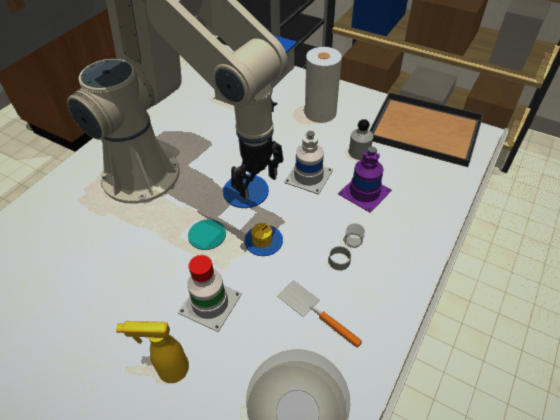

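The cap stands on the small blue rest at (263,237), about 4 mm from its centre with its top at about 48 mm. The gripper is clear above and the bystanders are unmoved. I'll hand it in.

```bash
python3 -m inch '[{"dp":[0,0,0],"angular":[0,0,0],"fingers":0},{"dp":[0,0,0],"angular":[0,0,0],"fingers":0},{"dp":[0,0,0],"angular":[0,0,0],"fingers":0}]'; python3 -c "
from rig import sign_off
sign_off()"
```

```text
clock: 20.88
eef_pos: [484.9, -34.9, 207.4]
tcp_rot: [-3.14, 0.0, 1.298]
contact_force: [-0.5, 0.4, 0.1]
opening: 1.0
the job is handed in; nothing more can be done
```

The yellow cap is off its bottle and stands right way up on the small blue rest, and I handed the job in at about 21 s of the 64 s allowed. The hand-in reports no verdict.

- **Opening:** I pressed the cap down 12.4 mm until the force jumped to 13.7 N at the floor, then turned it about 75° anticlockwise while holding it down. A picture of the pointer agreed with 75° to within a few pixels. I then lifted it straight up.
- **Force:** The highest reading was about 14 N, against the 25 N limit. A side force of about 6 N built up at the end of the turn and early in the lift. I relieved it with shifts of about 1 mm.
- **Placing:** The cap touched the rest at the height I expected, with about 8.5 N, and I opened the gripper slowly.
- **Last checks:** The cap is about 4 mm from the rest's centre, with its top at about 48 mm. The gripper is about 160 mm above it and reads no contact force. By eye, the bystanders look unmoved.
- **Disagreements:** The two cameras disagreed by about 5–6 mm on the rest's position, so I aimed for the middle. One check script ended with a harmless typo error and I ran it again.

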